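# Load the cell test rack in reverse order

### The job

Move the four battery cells from the cups on the aluminium tray into the wells of the black test rack in reverse order: the cell nearest the tray's wire handle goes into the well farthest from the rack's cream terminal box, the next cell into the next well, and so on, so that the cell from the tray's plain end stands beside the terminal box. Every cell must end standing upright on the floor of its own well, button end up as now; do not lay or knock any cell over.

Things in the scene. Friction and masses are not known exactly. Their poses are not given: they have to be found in the camera images.
- cell_slim: A tall and slim rechargeable cell: a loose lilac upright cylinder 18 mm in diameter and 65 mm tall (plus a 1.6 mm button), bright metal top, standing in the cup cup_slim at the start. Origin: centre of its underside; z up along its axis.
- cell_short: A short rechargeable cell: a loose lilac upright cylinder 22 mm in diameter and 43 mm tall (plus a 1.6 mm button), bright metal top, standing in the cup cup_short at the start. Origin: centre of its underside; z up along its axis.
- cell_thick: A tall and thick rechargeable cell: a loose lilac upright cylinder 26 mm in diameter and 65 mm tall (plus a 1.6 mm button), bright metal top, standing in the cup cup_thick at the start. Origin: centre of its underside; z up along its axis.
- cell_stout: A wide and stout rechargeable cell: a loose lilac upright cylinder 33 mm in diameter and 61 mm tall (plus a 1.6 mm button), bright metal top, standing in the cup cup_stout at the start. Origin: centre of its underside; z up along its axis.
- cup_slim: Fixed black square cup, 48 x 48 mm and 12 mm high, standing on the tray, with a round recess 22 mm wide and 8 mm deep in which cell_slim stands loosely at the start. The four cups stand in a row on the tray, 52 mm apart, in an order that changes from start to start. Origin: centre of its underside, on the tray's top; the cell's underside is 4 mm above it; x and y along the tray's x and y.
- cup_short: Fixed black square cup, 48 x 48 mm and 12 mm high, standing on the tray, with a round recess 26 mm wide and 8 mm deep in which cell_short stands loosely at the start. The four cups stand in a row on the tray, 52 mm apart, in an order that changes from start to start. Origin: centre of its underside, on the tray's top; the cell's underside is 4 mm above it; x and y along the tray's x and y.
- cup_thick: Fixed black square cup, 48 x 48 mm and 12 mm high, standing on the tray, with a round recess 30 mm wide and 8 mm deep in which cell_thick stands loosely at the start. The four cups stand in a row on the tray, 52 mm apart, in an order that changes from start to start. Origin: centre of its underside, on the tray's top; the cell's underside is 4 mm above it; x and y along the tray's x and y.
- cup_stout: Fixed black square cup, 48 x 48 mm and 12 mm high, standing on the tray, with a round recess 37 mm wide and 8 mm deep in which cell_stout stands loosely at the start. The four cups stand in a row on the tray, 52 mm apart, in an order that changes from start to start. Origin: centre of its underside, on the tray's top; the cell's underside is 4 mm above it; x and y along the tray's x and y.
- tray: Fixed flat aluminium tray, 216 x 60 mm and 6 mm thick, carrying the row of four cups along its x axis. Origin: centre of its underside, on the table; +x points along the row to the end with the low dark steel wire handle (which reaches to x = 137 mm, 9 mm high); the other end is plain. Cup centres are at x = -78, -26, 26 and 78 mm, y = 0.
- rack: Fixed black test rack, 212 x 56 mm, four equal square wells (grey walls) in a row along x. Origin: centre of its underside, on the table; +x points to the end with the cream terminal box (x = 106 to 134 mm, 34 mm high), the other end is plain. Well centres at x = -78, -26, 26, 78 mm, y = 0; wells 48 x 48 mm inside, walls 4 mm thick; well floors 6 mm, wall tops 16 mm above the origin.

How it is judged:
By the outcome, as a careful person would: the job done as asked, in the order asked, and still so for the second after the job is handed in, with the robot touching nothing.
It also fails if it takes over 115 s, if anything falls off the work surface, if the arm or the gripper's body presses on something with over 40 N, if the wrist force passes 120 N, or if a joint passes its speed limit or range.

### The arm

A 6-joint arm with a two-finger parallel gripper is mounted at the origin on the work surface. World frame = base frame: x ahead of the robot, y to its left, z up, the work surface at z = 0. Lengths are in m, angles in degrees, forces in N, time in s.
With the tool pointing down it reaches from about 0.375 to 0.9 m from the base axis. Payload 3.1 kg.
Tool frame: the origin (TCP) lies between the finger pads; the fingertips stand 22 mm ahead of it and the grasp point (between the pads) lies 3 mm ahead of it (bot.tip_extent is the distance from the TCP to the fingertips, in m); y points along the fingers, z is the direction in which the jaws open and shut, and the axes are right-handed (so a half turn about y gives the same grasp; the last joint's range is limited). The gripper opens to 87 mm and grips with 3 to 60 N. Pads are 19 mm wide; open, the fingers measure 117 mm over their backs; the gripper's body (75 mm by 190 mm) begins 51 mm behind the grasp point.
Start: joints at [-86.087, 30.224, 82.088, -0, 67.689, -10.227], TCP at [0.153, -0.606, 0.245] pointing down, gripper open.
Joint ranges: [-176.69, 176.69], [-43.24, 126.21], [12.49, 139.97], [-82, 262], [0, 151.66], [-163.58, 163.58]. Speed limits (degrees/s): [159.86, 159.86, 180, 180, 180, 180].

### API

Orientations are given as a 3x3 rotation matrix whose columns are the frame's x, y, z axes.
In Python, from rig import bot, eyes, models gives the robot as it stands. The module is installed in compiled form; this text tells all that it offers.
- The arm moves only by the tool arm_command, never from a script. Its arguments are lists of equal length, an entry for each row: "translation": the shift along the tool's x, y, z each as a share of 0.08 m, from -1 to 1, a list of three; "rotation": the turn, a rotation vector about the tool's x, y, z each as a share of 60 degrees, from -1 to 1, a list of three; "grip": the closure, from -1 (fully open) to 1 (shut), so that 0 is half open. In form: {"translation": [[x, y, z], ...], "rotation": [[rx, ry, rz], ...], "grip": [grip, ...]}. A call has 1 to 5 rows; each row is the pose to reach, as a shift and turn from the pose commanded when the call began, along the tool's axes at that moment; what a row does not reach only later rows make up. A row lasts 1/10 s, in which the tool goes at most 50 mm and 8.59 degrees, less where a joint would pass 70% of its speed; a pose out of reach is approached as far as the arm can. A call with a number of a shift or a turn outside -1 to 1 is refused whole. A call with a gripper value outside its range is refused whole. The fingers move at their own pace and stop on an object; the grip force is fixed at half the most. Time passes only in rows, so rows that repeat a pose let the fingers close. It gives the time, the measured TCP pose, the force and the opening at its end, in the units of the state.
- bot.read_state(): the state, without advancing time (a new reading comes with each control period).
- eyes.capture(name): name is "side" or "top"; returns a dict with "image" (420x560x3 uint8, blue, green, red), "mtx" (3x3 intrinsics, pixels), "dist_coeffs" ([k1, k2, p1, p2, k3] as OpenCV has them; the pictures are not rectified), "rvec" (rotation vector, rad) and "tvec" (3), from world to camera coordinates, as OpenCV has them. Camera axes: x right, y down, z forward; pixel columns grow to the right and rows downward; lengths in m; the calibration is good to about 2 mm. A picture is of the moment at which its call begins. There is no depth.
- bot.hand_in(): hands the job in, once; it reports no verdict.
Trained networks look in the newest picture that a camera, given by its name, has taken for a name from the list of things; names that differ only in an ending like _2 or _b are one class to them, and where a whole thing is asked for, a point or a joint stands for the part that bears it (a point fixed in the world has none). Each returns a list of dicts, best first, with "conf" (0 to 1); they miss things now and then, are a little off and sometimes report something else, mostly with a low value. They report only what shows in the picture. A call takes as long as a camera call.
- models.recognise(camera, thing): "extent" ([left, top, right, bottom] as shares, 0 to 1, of the picture: columns of its width, rows of its height, round what is visible of it).
- models.spot_point(camera, thing): "point" ([column, row] as shares, 0 to 1, of the picture: columns of its width, rows of its height: a listed point, or the origin of a listed thing).
The state is a dict: "time_s": time; "joint_positions": joint angles; "qvel": joint speeds; "tau": joint torques, N m; "position": TCP position; "tcp_rot": TCP orientation; "force": force on the tool from outside, world axes, zero at the start; "moment": the same for the moment, N m; "opening": opening from 0.0 (shut) to 1.0 (fully open).
Only numpy, scipy, OpenCV 4.12 (cv2) and the standard library are available. Lean on these libraries where they do the work, as an engineer would, in place of code of your own. Each camera call takes 0.05 s, during which the arm holds its last target. There are 200 camera calls.

## Working session

There is one attempt and no reset: what is moved stays moved. The work goes in short steps, Python scripts to look and compute and a tool call to move; the robot and the scene stay as the last step left them, time stands still between calls to the robot, and variables do not carry over. Pictures are saved under pics/ and viewed, about 12 in all and at most 16, crops included, and the job is handed in when it is done.

Besides the shell and the picture viewer there is one more tool, called after "Emit:" as name(argument=value, ...) on one line, values as JSON. arm_command: Moves the arm, as the interface text tells. Shift numbers are shares of 0.08 m and turn numbers shares of 60 degrees, none past 1 either way. Its arguments: {"type":"object","properties":{"translation":{"type":"array"},"rotation":{"type":"array"},"grip":{"type":"array"}},"required":["translation","rotation","grip"]}

```bash
mkdir -p pics
python3 - <<'E'
from rig import bot, eyes, models
import cv2,numpy as np
s=bot.read_state();print(s['time_s'],s['position'],np.round(s['tcp_rot'],3),s['opening'],s['force'])
for c in('top','side'):
    d=eyes.capture(c);cv2.imwrite(f'pics/{c}0.png',d['image'])
    K,D=np.array(d['mtx']),np.array(d['dist_coeffs'],float);R=cv2.Rodrigues(np.array(d['rvec'],float))[0];t=np.array(d['tvec'],float).ravel()
    print(c,'cam',-R.T@t)
    def w(p,z):
        u=cv2.undistortPoints(np.array([[[p[0]*560,p[1]*420]]],float),K,D).ravel()
        r=R.T@np.array([u[0],u[1],1]);o=-R.T@t;return (o+r*(z-o[2])/r[2])[:2].round(4)
    for n,z in [('cell_slim',.01),('cell_short',.01),('cell_thick',.01),('cell_stout',.01),('cup_slim',.006),('cup_short',.006),('cup_thick',.006),('cup_stout',.006),('tray',0),('rack',0)]:
        print(n,[(round(q['conf'],2),np.round(np.array(q['point'])*[560,420]).tolist(),w(q['point'],z).tolist()) for q in models.spot_point(c,n)[:2]])
E
```

```text
0.0 [ 0.15268673 -0.60534947  0.24355754] [[-0.97  -0.     0.244]
 [-0.244  0.002 -0.97 ]
 [-0.    -1.    -0.002]] 1.0006626966167356 [ 1.54896187 -0.77080345  0.68993913]
top cam [ 0.45674557 -0.02199683  0.75302627]
cell_slim [(0.69, [351.0, 213.0], [0.5444, -0.1365])]
cell_short [(0.85, [435.0, 184.0], [0.5914, -0.2833])]
cell_thick [(0.55, [381.0, 208.0], [0.5525, -0.1884]), (0.37, [406.0, 195.0], [0.573, -0.2333])]
cell_stout [(0.65, [406.0, 200.0], [0.5655, -0.2326])]
cup_slim [(0.91, [351.0, 219.0], [0.5344, -0.1375])]
cup_short [(0.59, [435.0, 185.0], [0.5898, -0.2856])]
cup_thick [(0.83, [379.0, 203.0], [0.5608, -0.1861])]
cup_stout [(0.78, [406.0, 196.0], [0.572, -0.2347])]
tray [(0.65, [390.0, 202.0], [0.5635, -0.2073])]
rack [(0.66, [159.0, 239.0], [0.5097, 0.1989])]
side cam [0.48066762 0.68180106 0.86126491]
cell_slim [(0.5, [260.0, 175.0], [0.5388, -0.1297])]
cell_short [(0.48, [242.0, 127.0], [0.5907, -0.2847])]
cell_thick [(0.84, [249.0, 158.0], [0.566, -0.1808])]
cell_stout [(0.81, [248.0, 144.0], [0.5738, -0.2275]), (0.66, [243.0, 144.0], [0.5843, -0.2257])]
cup_slim [(0.8, [257.0, 178.0], [0.5444, -0.1241])]
cup_short [(0.42, [239.0, 129.0], [0.5996, -0.281])]
cup_thick [(0.66, [254.0, 162.0], [0.5555, -0.1718])]
cup_stout [(0.67, [243.0, 144.0], [0.5836, -0.23])]
tray [(0.8, [253.0, 156.0], [0.5587, -0.1998])]
rack [(0.66, [265.0, 312.0], [0.5104, 0.1999])]
```

Run:
```python
import cv2
for c in('top','side'):
    cv2.imwrite(f'pics/{c}0b.png',cv2.resize(cv2.imread(f'pics/{c}0.png'),(800,600),interpolation=cv2.INTER_CUBIC))
```

```text
(no output)
```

View pics/top0b.png

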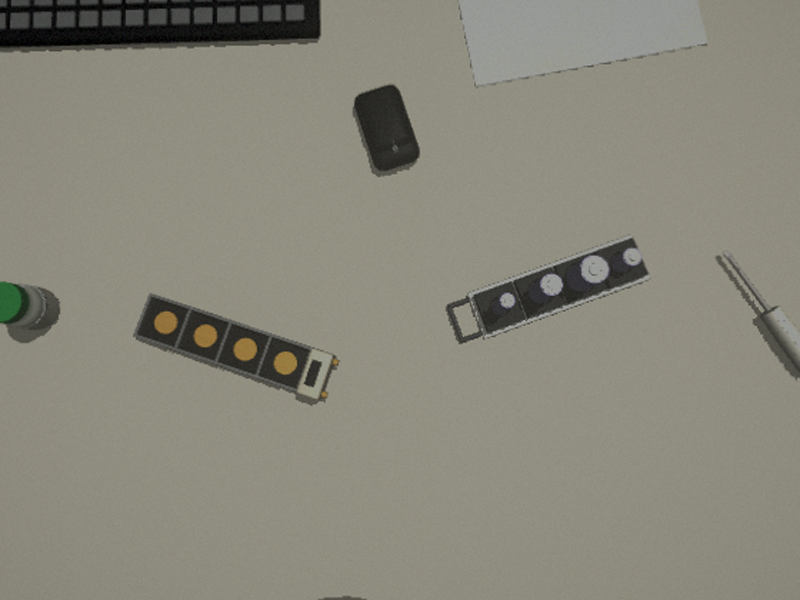

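View pics/side0b.png

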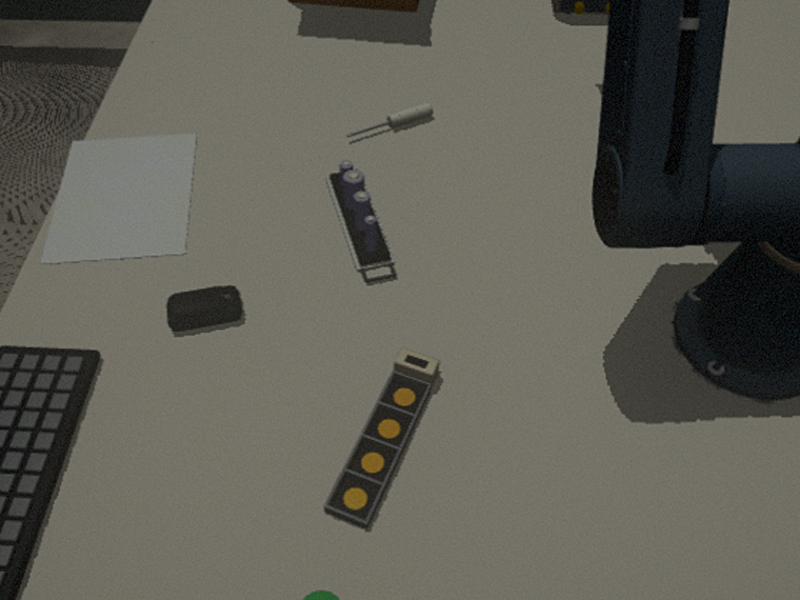

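The top view (shown at 800x600) has the tray's cells, from the handle outward: slim (508,300), thick (551,285), stout (594,268), short (632,256). The rack's well discs are at (166,322), (205,336), (245,349), (285,362), with the terminal box to their right at (315,375). So slim goes to the far-left well and short goes beside the box. Next I'll measure the disc and cell-top centroids.

```bash
cat > h.py <<'E'
from rig import bot, eyes, models
import cv2,numpy as np
class Cam:
    def __init__(s,c):
        d=eyes.capture(c);s.im=d['image'];s.K=np.array(d['mtx'],float);s.D=np.array(d['dist_coeffs'],float)
        s.rv=np.array(d['rvec'],float);s.t=np.array(d['tvec'],float).ravel();s.R=cv2.Rodrigues(s.rv)[0]
    def w(s,p,z):
        u=cv2.undistortPoints(np.array([[p]],float),s.K,s.D).ravel();r=s.R.T@np.array([u[0],u[1],1]);o=-s.R.T@s.t
        return (o+r*(z-o[2])/r[2])[:2]
    def px(s,P): return cv2.projectPoints(np.array([P],float),s.rv,s.t,s.K,s.D)[0].ravel()
def blobs(m,amin=15):
    n,l,st,c=cv2.connectedComponentsWithStats(m.astype(np.uint8));return [(c[i],st[i,4]) for i in range(1,n) if st[i,4]>=amin]
E
python3 - <<'E'
from h import *
for c in('top','side'):
    k=Cam(c);hsv=cv2.cvtColor(k.im,cv2.COLOR_BGR2HSV)
    m=(hsv[...,0]>8)&(hsv[...,0]<28)&(hsv[...,1]>130)&(hsv[...,2]>90)
    print(c);P=[]
    for p,a in blobs(m,60):
        x=k.w(p,.006)
        if .4<x[0]<.65 and 0<x[1]<.4: P.append(x);print('disc',p.round(1),a,x.round(4))
    P=np.array(P);P=P[P[:,1].argsort()];print('rack c',P.mean(0).round(4),'step',((P[-1]-P[0])/3).round(4),np.linalg.norm(P[-1]-P[0])/3)
    sc=560/800
    seeds={'top':[(508,300),(551,285),(594,268),(632,256)],'side':[(371,219),(362,196),(353,176),(346,164)]}[c]
    for n,sd,h,r in zip(['slim','thick','stout','short'],seeds,[.065,.065,.061,.043],[.009,.013,.0165,.011]):
        x=k.w(np.array(sd)*sc,.01+h);q=k.px([*x,.01+h]).round().astype(int)
        mm=(hsv[...,2]>np.percentile(hsv[q[1]-5:q[1]+6,q[0]-5:q[0]+6,2],60))&False
        g=cv2.cvtColor(k.im,cv2.COLOR_BGR2GRAY);w=np.zeros(g.shape,bool);cv_=np.zeros(g.shape,np.uint8)
        rp=np.linalg.norm(k.px([x[0]+r,x[1],.01+h])-k.px([*x,.01+h]))
        cv2.circle(cv_,tuple(int(v) for v in q),int(rp+2),1,-1)
        mm=(g>130)&(cv_>0)&(hsv[...,1]<40);b=max(blobs(mm,5),key=lambda b:b[1],default=None)
        print(n,'seed',x.round(4),'rp',rp.round(1), None if b is None else (b[0].round(1),b[1],k.w(b[0],.01+h).round(4)))
    for e in [(470,293),(630,236),(648,277),(484,337)] if c=='top' else []: print('traycorner',k.w(np.array(e)*sc,.006).round(4))
E
```

```text
top
disc [115.6 225.2] 197 [0.5353 0.2737]
disc [143.4 234.5] 203 [0.5176 0.2246]
disc [171.3 244. ] 201 [0.4998 0.1759]
disc [199.4 253.6] 198 [0.4819 0.1269]
rack c [0.5087 0.2003] step [0.0178 0.0489] 0.05204980176049717
slim seed [ 0.5418 -0.1345] rp 5.6 (array([354.8, 209.7]), np.int32(76), array([ 0.5424, -0.1334]))
thick seed [ 0.5572 -0.1826] rp 8.1 (array([385.9, 198.6]), np.int32(164), array([ 0.5586, -0.1831]))
stout seed [ 0.5756 -0.2321] rp 10.2 (array([415.9, 187.9]), np.int32(263), array([ 0.5751, -0.2322]))
short seed [ 0.5913 -0.2815] rp 6.6 (array([443.2, 178.7]), np.int32(112), array([ 0.5922, -0.2828]))
traycorner [ 0.5603 -0.1002]
traycorner [ 0.6253 -0.2983]
traycorner [ 0.5739 -0.3161]
traycorner [ 0.5062 -0.1149]
side
disc [282.6 277.4] 144 [0.481 0.128]
disc [271.9 299.7] 157 [0.4988 0.1768]
disc [260.4 323.4] 179 [0.5167 0.2256]
disc [248.2 348.6] 195 [0.5346 0.2743]
rack c [0.5078 0.2012] step [0.0179 0.0488] 0.051930583721039834
slim seed [ 0.5392 -0.1306] rp 4.3 None
thick seed [ 0.5558 -0.1794] rp 6.0 None
stout seed [ 0.5733 -0.2286] rp 7.4 None
short seed [ 0.5889 -0.2779] rp 4.8 None
```

Emit:
arm_command(translation=[[-0.95, 0, -0.7], [-0.95, 0, -0.7], [-0.95, 0, -0.7], [-0.95, 0, -0.7], [-0.95, 0, -0.7]], rotation=[[0, -0.6325, 0], [0, -0.6325, 0], [0, -0.6325, 0], [0, -0.6325, 0], [0, -0.6325, 0]], grip=[-1, -1, -1, -1, -1])

```text
time_s: 1.7
position: [0.2132, -0.5328, 0.2448]
tcp_rot: [[-0.61, 0.0, 0.792], [-0.792, -0.0, -0.61], [0.0, -1.0, 0.0]]
force: [0.1, -0.2, -0.5]
opening: 0.996
```

Emit:
arm_command(translation=[[-1, 0, 0.1], [-1, 0, 0.1], [-1, 0, 0.1], [-1, 0, 0.1], [-1, 0, 0.1]], rotation=[[0, -0.627, 0], [0, -0.627, 0], [0, -0.627, 0], [0, -0.627, 0], [0, -0.627, 0]], grip=[-1, -1, -1, -1, -1])

```text
time_s: 2.2
position: [0.2686, -0.4747, 0.2447]
tcp_rot: [[-0.0, 0.0, 1.0], [-1.0, -0.0, -0.0], [0.0, -1.0, 0.0]]
force: [-0.7, 0.0, 0.1]
opening: 1.003
```

Emit:
arm_command(translation=[[-1, 0.3, 0.85], [-1, 0.3, 0.85], [-1, 0.3, 0.85]], rotation=[[0, 0, 0], [0, 0, 0], [0, 0, 0]], grip=[-1, -1, -1])

```text
time_s: 2.5
position: [0.3379, -0.3902, 0.2193]
tcp_rot: [[-0.001, -0.001, 1.0], [-1.0, 0.006, -0.001], [-0.006, -1.0, -0.001]]
force: [-0.6, 0.8, -0.2]
opening: 0.998
```

Emit:
arm_command(translation=[[-1, 0.3, 0.85], [-1, 0.3, 0.85], [-1, 0.3, 0.85]], rotation=[[0, 0, 0], [0, 0, 0], [0, 0, 0]], grip=[-1, -1, -1])

```text
time_s: 2.8
position: [0.4063, -0.3116, 0.1956]
tcp_rot: [[-0.001, -0.001, 1.0], [-1.0, 0.003, -0.001], [-0.003, -1.0, -0.001]]
force: [-0.8, -0.5, -0.0]
opening: 1.001
```

Emit:
arm_command(translation=[[-1, 0.3, 0.85], [-1, 0.3, 0.85], [-1, 0.3, 0.85]], rotation=[[0, 0, 0], [0, 0, 0], [0, 0, 0]], grip=[-1, -1, -1])

```text
time_s: 3.1
position: [0.4751, -0.2331, 0.1718]
tcp_rot: [[-0.001, -0.0, 1.0], [-1.0, 0.001, -0.001], [-0.001, -1.0, -0.0]]
force: [-0.8, 0.1, -0.3]
opening: 0.996
```

Emit:
arm_command(translation=[[-1, 0.3, 0.85], [-1, 0.3, 0.85], [-1, 0.3, 0.85], [-1, 0.3, 0.85]], rotation=[[0, 0, 0], [0, 0, 0], [0, 0, 0], [0, 0, 0]], grip=[-1, -1, -1, -1])

```text
time_s: 3.5
position: [0.5423, -0.1564, 0.1484]
tcp_rot: [[-0.002, -0.0, 1.0], [-1.0, -0.001, -0.002], [0.001, -1.0, -0.0]]
force: [-0.6, -1.1, -0.6]
opening: 0.996
```

Emit:
arm_command(translation=[[-0.286, 0.35, 0], [-0.286, 0.35, 0], [-0.286, 0.35, 0]], rotation=[[0, 0, 0], [0, 0, 0], [0, 0, 0]], grip=[-1, -1, -1])

```text
time_s: 3.8
position: [0.5411, -0.1351, 0.1208]
tcp_rot: [[-0.006, -0.001, 1.0], [-1.0, -0.0, -0.006], [0.0, -1.0, -0.001]]
force: [0.2, -0.1, -0.1]
opening: 1.0
```

Run:
```python
from h import *
s=bot.read_state();print(s['position'])
k=Cam('side');im=k.im.copy()
for x,y,h in [(.5424,-.1334,.065),(.5586,-.1831,.065),(.5751,-.2322,.061),(.5922,-.2828,.043)]:
    p=k.px([x,y,.01+h]);print(p.round(1))
x0,y0=180,60;z=5
c=cv2.resize(im[y0:y0+120,x0:x0+160],None,fx=z,fy=z,interpolation=cv2.INTER_CUBIC)
for x,y,h in [(.5424,-.1334,.065),(.5586,-.1831,.065),(.5751,-.2322,.061),(.5922,-.2828,.043)]:
    p=(k.px([x,y,.01+h])-[x0,y0]+.5)*z;cv2.drawMarker(c,tuple(int(v) for v in p),(0,0,255),0,12)
cv2.imwrite('pics/s1.png',c)
```

```text
[ 0.54106747 -0.13507602  0.12075188]
[258.3 152.3]
[252.2 136. ]
[246.4 122.1]
[241.  113.4]
```

View pics/s1.png

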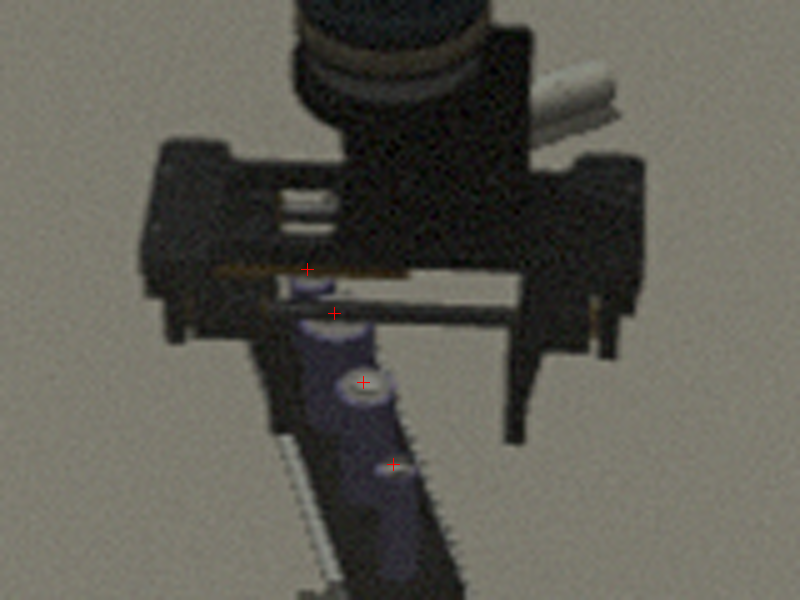

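The side view shows the open fingers around the slim cell. The projected tops sit on the cells: slim at (393,465) against about (394,468) seen, thick (362,382) on its centre. That's within about 1 mm, so I'll descend and grip.

Emit:
arm_command(translation=[[-0.025, 0.4, 0.015], [-0.025, 0.785, 0.015], [-0.025, 0.785, 0.015], [-0.025, 0.785, 0.015]], rotation=[[0, 0, 0], [0, 0, 0], [0, 0, 0], [0, 0, 0]], grip=[-0.4, -0.4, -0.4, -0.4])

```text
time_s: 4.25
position: [0.5434, -0.1328, 0.0585]
tcp_rot: [[-0.006, 0.001, 1.0], [-1.0, -0.001, -0.006], [0.001, -1.0, 0.001]]
force: [1.2, -0.5, 0.1]
opening: 0.741
```

Emit:
arm_command(translation=[[0, 0, 0], [0, 0, 0], [0, 0, 0], [0, 0, 0], [0, 0, 0]], rotation=[[0, 0, 0], [0, 0, 0], [0, 0, 0], [0, 0, 0], [0, 0, 0]], grip=[0.2, 0.4, 0.6, 0.8, 1])

```text
time_s: 4.75
position: [0.5433, -0.1315, 0.0582]
tcp_rot: [[-0.005, 0.001, 1.0], [-1.0, -0.0, -0.005], [0.0, -1.0, 0.001]]
force: [0.3, -0.2, 0.1]
opening: 0.331
```

Emit:
arm_command(translation=[[0, 0, 0], [0, 0, 0], [0, 0, 0], [0, 0, 0], [0, 0, 0]], rotation=[[0, 0, 0], [0, 0, 0], [0, 0, 0], [0, 0, 0], [0, 0, 0]], grip=[1, 1, 1, 1, 1])

```text
time_s: 5.25
position: [0.5431, -0.1314, 0.0578]
tcp_rot: [[-0.005, -0.0, 1.0], [-1.0, 0.0, -0.005], [-0.0, -1.0, -0.0]]
force: [0.8, 0.9, 1.4]
opening: 0.198
```

Emit:
arm_command(translation=[[0, -0.5, 0], [0, -1, 0], [-0.6, -1, 0], [-1, -1, 0], [-1, -1, 0]], rotation=[[0, 0, 0], [0, 0, 0], [0, 0, 0], [0, 0, 0], [0, 0, 0]], grip=[1, 1, 1, 1, 1])

```text
time_s: 5.75
position: [0.5422, -0.0478, 0.1379]
tcp_rot: [[-0.001, -0.002, 1.0], [-1.0, 0.002, -0.001], [-0.002, -1.0, -0.002]]
force: [0.3, -1.3, -0.1]
opening: 0.196
```

Emit:
arm_command(translation=[[-0.5, 0, 0], [-1, 0, 0], [-1, 0, 0]], rotation=[[0, 0, 0], [0, 0, 0], [0, 0, 0]], grip=[1, 1, 1])

```text
time_s: 6.05
position: [0.5429, 0.032, 0.1373]
tcp_rot: [[-0.001, -0.002, 1.0], [-1.0, 0.001, -0.001], [-0.001, -1.0, -0.002]]
force: [-0.2, -0.3, -0.8]
opening: 0.194
```

Emit:
arm_command(translation=[[-0.5, 0, 0], [-1, 0, 0], [-1, 0, 0]], rotation=[[0, 0, 0], [0, 0, 0], [0, 0, 0]], grip=[1, 1, 1])

```text
time_s: 6.35
position: [0.5441, 0.1113, 0.1374]
tcp_rot: [[-0.001, -0.0, 1.0], [-1.0, 0.001, -0.001], [-0.001, -1.0, -0.0]]
force: [0.4, -0.5, -1.2]
opening: 0.202
```

Emit:
arm_command(translation=[[-0.5, 0, 0], [-1, 0, 0], [-1, 0, 0]], rotation=[[0, 0, 0], [0, 0, 0], [0, 0, 0]], grip=[1, 1, 1])

```text
time_s: 6.65
position: [0.5452, 0.1909, 0.1376]
tcp_rot: [[-0.001, 0.001, 1.0], [-1.0, 0.001, -0.001], [-0.001, -1.0, 0.001]]
force: [0.3, 0.2, 0.3]
opening: 0.199
```

Emit:
arm_command(translation=[[-0.5, 0, -0.1], [-1, 0, -0.1], [-1, 0, -0.1], [-1, 0, -0.1]], rotation=[[0, 0, 0], [0, 0, 0], [0, 0, 0], [0, 0, 0]], grip=[1, 1, 1, 1])

```text
time_s: 7.05
position: [0.5375, 0.2675, 0.1374]
tcp_rot: [[-0.004, -0.0, 1.0], [-1.0, -0.001, -0.004], [0.001, -1.0, -0.0]]
force: [0.1, 0.6, 0.6]
opening: 0.194
```

Emit:
arm_command(translation=[[-0.1, 0.4, -0.03], [-0.1, 0.75, -0.03], [-0.1, 0.75, -0.03], [-0.1, 0.75, -0.03]], rotation=[[0, 0, 0], [0, 0, 0], [0, 0, 0], [0, 0, 0]], grip=[1, 1, 1, 1])

```text
time_s: 7.45
position: [0.5351, 0.2747, 0.0775]
tcp_rot: [[-0.007, -0.001, 1.0], [-1.0, -0.001, -0.007], [0.001, -1.0, -0.001]]
force: [0.1, 0.1, 0.4]
opening: 0.2
```

Run:
```python
from h import *
print(bot.read_state()['position'])
k=Cam('side');cv2.imwrite('pics/s2.png',cv2.resize(k.im[260:390,180:340],None,fx=4.5,fy=4.5,interpolation=cv2.INTER_CUBIC))
```

```text
[0.53507716 0.27470913 0.07754853]
```

View pics/s2.png

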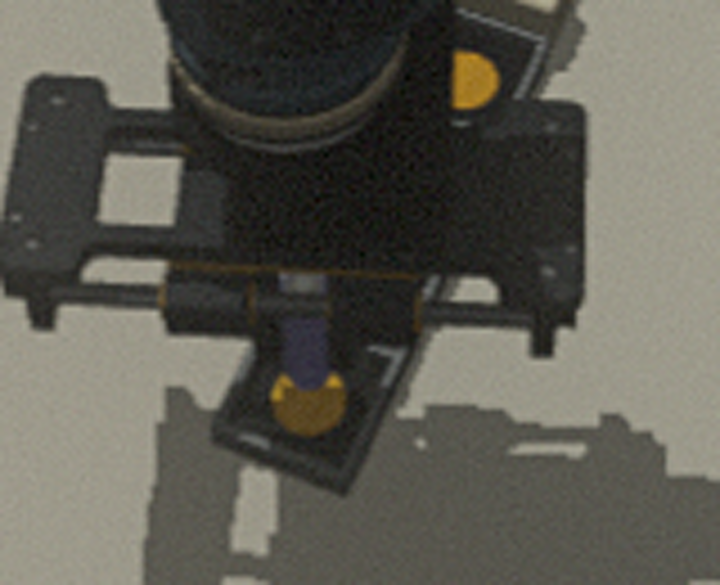

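The cell hangs upright at (303,330) with its foot over the end well's disc at (308,405). I'll lower it and release.

Emit:
arm_command(translation=[[0, 0.15, 0], [0, 0.25, 0], [0, 0.29, 0], [0, 0.29, 0], [0, 0.29, 0]], rotation=[[0, 0, 0], [0, 0, 0], [0, 0, 0], [0, 0, 0], [0, 0, 0]], grip=[1, 1, 1, 1, 1])

```text
time_s: 8.0
position: [0.5348, 0.2767, 0.0546]
tcp_rot: [[-0.005, 0.0, 1.0], [-1.0, 0.0, -0.005], [-0.0, -1.0, 0.0]]
force: [-0.1, -0.1, -0.1]
opening: 0.197
```

Emit:
arm_command(translation=[[0, 0, 0], [0, 0, 0], [0, 0, 0], [0, 0, 0], [0, 0, 0]], rotation=[[0, 0, 0], [0, 0, 0], [0, 0, 0], [0, 0, 0], [0, 0, 0]], grip=[0.5, 0.4, 0.2, 0, -0.2])

```text
time_s: 8.5
position: [0.5348, 0.2766, 0.0547]
tcp_rot: [[-0.005, 0.0, 1.0], [-1.0, 0.0, -0.005], [-0.0, -1.0, 0.0]]
force: [0.0, -1.0, -0.1]
opening: 0.487
```

Emit:
arm_command(translation=[[0, 0, 0], [0, -0.5, 0], [0, -1, 0], [0, -1, 0], [0, -1, 0]], rotation=[[0, 0, 0], [0, 0, 0], [0, 0, 0], [0, 0, 0], [0, 0, 0]], grip=[-0.2, -0.2, -0.2, -0.2, -0.2])

```text
time_s: 9.0
position: [0.5354, 0.2768, 0.1357]
tcp_rot: [[-0.005, 0.002, 1.0], [-1.0, 0.001, -0.005], [-0.001, -1.0, 0.002]]
force: [-0.0, -0.3, -1.1]
opening: 0.598
```

Emit:
arm_command(translation=[[0.6, 0, 0], [1, 0, 0], [1, 0, 0]], rotation=[[0, 0, 0], [0, 0, 0], [0, 0, 0]], grip=[-0.4, -0.4, -0.4])

```text
time_s: 9.3
position: [0.5329, 0.1932, 0.1328]
tcp_rot: [[-0.009, -0.005, 1.0], [-1.0, -0.002, -0.009], [0.002, -1.0, -0.005]]
force: [-0.2, 0.8, 0.3]
opening: 0.688
```

Emit:
arm_command(translation=[[0.6, 0, 0], [1, 0, 0], [1, 0, 0]], rotation=[[0, 0, 0], [0, 0, 0], [0, 0, 0]], grip=[-0.4, -0.4, -0.4])

```text
time_s: 9.6
position: [0.5334, 0.114, 0.1333]
tcp_rot: [[-0.009, -0.003, 1.0], [-1.0, -0.001, -0.009], [0.001, -1.0, -0.003]]
force: [0.4, -0.5, -0.1]
opening: 0.701
```

Emit:
arm_command(translation=[[0.6, 0, 0], [1, 0, 0], [1, 0, 0]], rotation=[[0, 0, 0], [0, 0, 0], [0, 0, 0]], grip=[-0.4, -0.4, -0.4])

```text
time_s: 9.9
position: [0.5338, 0.0346, 0.1337]
tcp_rot: [[-0.009, -0.001, 1.0], [-1.0, -0.0, -0.009], [0.0, -1.0, -0.001]]
force: [-0.1, 0.1, 0.1]
opening: 0.699
```

Emit:
arm_command(translation=[[0.6, 0, 0], [1, 0, 0], [1, 0, 0]], rotation=[[0, 0, 0], [0, 0, 0], [0, 0, 0]], grip=[-0.4, -0.4, -0.4])

```text
time_s: 10.2
position: [0.534, -0.0451, 0.134]
tcp_rot: [[-0.008, 0.001, 1.0], [-1.0, -0.0, -0.008], [0.0, -1.0, 0.001]]
force: [-0.4, 0.4, 0.7]
opening: 0.7
```

Emit:
arm_command(translation=[[0.6, 0, 0.28], [1, 0, 0.28], [1, 0, 0.28]], rotation=[[0, 0, 0], [0, 0, 0], [0, 0, 0]], grip=[-0.4, -0.4, -0.4])

```text
time_s: 10.5
position: [0.557, -0.1255, 0.1342]
tcp_rot: [[-0.008, 0.002, 1.0], [-1.0, -0.001, -0.008], [0.001, -1.0, 0.002]]
force: [0.8, 0.1, 0.6]
opening: 0.704
```

Emit:
arm_command(translation=[[0.5, 0, 0], [0.75, 0, 0], [0.75, 0, 0], [0.75, 0, 0]], rotation=[[0, 0, 0], [0, 0, 0], [0, 0, 0], [0, 0, 0]], grip=[-0.4, -0.4, -0.4, -0.4])

```text
time_s: 10.9
position: [0.5545, -0.1811, 0.1339]
tcp_rot: [[-0.005, -0.002, 1.0], [-1.0, 0.002, -0.005], [-0.002, -1.0, -0.002]]
force: [-0.3, -0.1, 0.4]
opening: 0.698
```

Run:
```python
from h import *
print(bot.read_state()['position'])
a=Cam('side').im[260:390,180:340]; b=Cam('side').im[60:190,180:340]
cv2.imwrite('pics/s3.png',cv2.resize(np.hstack([a,b]),None,fx=2.5,fy=2.5,interpolation=cv2.INTER_CUBIC))
```

```text
[ 0.55449985 -0.18114298  0.13394329]
```

View pics/s3.png

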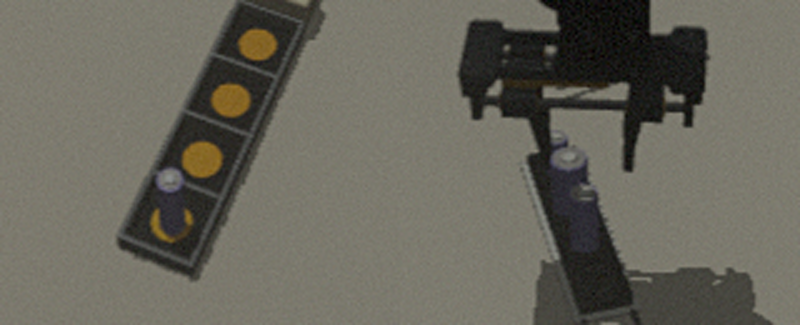

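The slim cell stands upright in the end well (foot at about (172,225)). The hand is above the thick cell at (585,205), so I'll grasp that next.

Emit:
arm_command(translation=[[0.02, 0.3, 0.05], [0.02, 0.6, 0.05], [0.02, 0.95, 0.05], [0.02, 0.95, 0.05], [0.02, 0.95, 0.05]], rotation=[[0, 0, 0], [0, 0, 0], [0, 0, 0], [0, 0, 0], [0, 0, 0]], grip=[-0.4, -0.4, -0.4, -0.4, -0.4])

```text
time_s: 11.5
position: [0.5586, -0.1837, 0.0584]
tcp_rot: [[-0.004, -0.001, 1.0], [-1.0, 0.001, -0.004], [-0.001, -1.0, -0.001]]
force: [0.7, -1.2, 0.1]
opening: 0.702
```

Emit:
arm_command(translation=[[0, 0, 0], [0, 0, 0], [0, 0, 0], [0, 0, 0], [0, 0, 0]], rotation=[[0, 0, 0], [0, 0, 0], [0, 0, 0], [0, 0, 0], [0, 0, 0]], grip=[0, 0.2, 0.5, 0.8, 1])

```text
time_s: 12.0
position: [0.559, -0.1853, 0.059]
tcp_rot: [[-0.005, 0.001, 1.0], [-1.0, -0.0, -0.005], [0.0, -1.0, 0.001]]
force: [-0.3, -0.0, -0.5]
opening: 0.33
```

Emit:
arm_command(translation=[[0, 0, 0], [0, 0, 0], [0, 0, 0], [0, 0, 0]], rotation=[[0, 0, 0], [0, 0, 0], [0, 0, 0], [0, 0, 0]], grip=[1, 1, 1, 1])

```text
time_s: 12.4
position: [0.5589, -0.1853, 0.0588]
tcp_rot: [[-0.005, 0.0, 1.0], [-1.0, -0.0, -0.005], [0.0, -1.0, 0.0]]
force: [-0.4, 0.1, 4.2]
opening: 0.293
```

Emit:
arm_command(translation=[[0, -0.5, 0], [0, -1, 0], [-0.6, -1, 0], [-1, -1, 0], [-1, -1, 0]], rotation=[[0, 0, 0], [0, 0, 0], [0, 0, 0], [0, 0, 0], [0, 0, 0]], grip=[1, 1, 1, 1, 1])

```text
time_s: 12.9
position: [0.5577, -0.101, 0.1382]
tcp_rot: [[-0.001, -0.003, 1.0], [-1.0, 0.002, -0.001], [-0.002, -1.0, -0.003]]
force: [0.6, -1.2, -1.5]
opening: 0.29
```

Emit:
arm_command(translation=[[-0.5, 0, 0], [-1, 0, 0], [-1, 0, 0]], rotation=[[0, 0, 0], [0, 0, 0], [0, 0, 0]], grip=[1, 1, 1])

```text
time_s: 13.2
position: [0.5583, -0.0213, 0.1378]
tcp_rot: [[-0.001, -0.003, 1.0], [-1.0, 0.002, -0.001], [-0.002, -1.0, -0.003]]
force: [-0.3, 0.1, -1.7]
opening: 0.287
```

Emit:
arm_command(translation=[[-0.5, 0, 0], [-1, 0, 0], [-1, 0, 0]], rotation=[[0, 0, 0], [0, 0, 0], [0, 0, 0]], grip=[1, 1, 1])

```text
time_s: 13.5
position: [0.5594, 0.058, 0.138]
tcp_rot: [[-0.001, -0.001, 1.0], [-1.0, 0.001, -0.001], [-0.001, -1.0, -0.001]]
force: [-0.3, -0.3, -0.4]
opening: 0.29
```

Emit:
arm_command(translation=[[-0.5, 0, -0.2], [-1, 0, -0.3], [-1, 0, -0.3]], rotation=[[0, 0, 0], [0, 0, 0], [0, 0, 0]], grip=[1, 1, 1])

```text
time_s: 13.8
position: [0.5348, 0.1376, 0.138]
tcp_rot: [[-0.001, -0.002, 1.0], [-1.0, 0.001, -0.001], [-0.001, -1.0, -0.002]]
force: [0.5, -0.5, -0.9]
opening: 0.292
```

Emit:
arm_command(translation=[[-0.5, 0, -0.22], [-1, 0, -0.22], [-1, 0, -0.22], [-1, 0, -0.22], [-1, 0, -0.22]], rotation=[[0, 0, 0], [0, 0, 0], [0, 0, 0], [0, 0, 0], [0, 0, 0]], grip=[1, 1, 1, 1, 1])

```text
time_s: 14.3
position: [0.5199, 0.2135, 0.1383]
tcp_rot: [[-0.006, -0.0, 1.0], [-1.0, -0.001, -0.006], [0.001, -1.0, -0.0]]
force: [-0.8, 0.3, -0.5]
opening: 0.292
```

Emit:
arm_command(translation=[[-0.14, 0.2, -0.035], [-0.14, 0.5, -0.035], [-0.14, 0.75, -0.035], [-0.14, 0.75, -0.035], [-0.14, 0.75, -0.035]], rotation=[[0, 0, 0], [0, 0, 0], [0, 0, 0], [0, 0, 0], [0, 0, 0]], grip=[1, 1, 1, 1, 1])

```text
time_s: 14.8
position: [0.517, 0.225, 0.0785]
tcp_rot: [[-0.007, -0.001, 1.0], [-1.0, -0.0, -0.007], [0.0, -1.0, -0.001]]
force: [-0.2, 0.5, -0.8]
opening: 0.29
```

Run:
```python
from h import *
print(bot.read_state()['position'])
k=Cam('side');cv2.imwrite('pics/s4.png',cv2.resize(k.im[260:390,180:340],None,fx=3.5,fy=3.5,interpolation=cv2.INTER_CUBIC))
```

```text
[0.5169682  0.22499581 0.07848537]
```

View pics/s4.png

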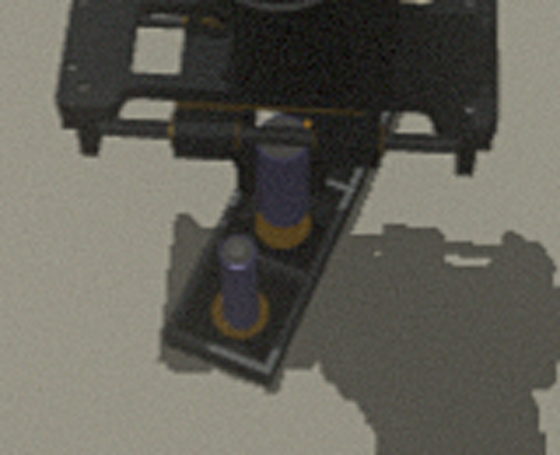

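The thick cell is upright and centred over its disc at (284,230), clear of the slim cell. I'll lower, release and go back for the stout cell.

Emit:
arm_command(translation=[[0, 0.15, 0], [0, 0.25, 0], [0, 0.29, 0], [0, 0.29, 0], [0, 0.29, 0]], rotation=[[0, 0, 0], [0, 0, 0], [0, 0, 0], [0, 0, 0], [0, 0, 0]], grip=[1, 1, 1, 1, 1])

```text
time_s: 15.35
position: [0.5165, 0.2264, 0.0552]
tcp_rot: [[-0.005, -0.0, 1.0], [-1.0, 0.0, -0.005], [-0.0, -1.0, -0.0]]
force: [0.6, -0.4, -0.7]
opening: 0.288
```

Emit:
arm_command(translation=[[0, 0, 0], [0, 0, 0], [0, 0, 0], [0, 0, 0], [0, 0, 0]], rotation=[[0, 0, 0], [0, 0, 0], [0, 0, 0], [0, 0, 0], [0, 0, 0]], grip=[0.3, 0.2, 0, -0.2, -0.4])

```text
time_s: 15.85
position: [0.5166, 0.2263, 0.0554]
tcp_rot: [[-0.005, 0.0, 1.0], [-1.0, 0.0, -0.005], [-0.0, -1.0, 0.0]]
force: [1.0, 0.4, -0.3]
opening: 0.587
```

Emit:
arm_command(translation=[[0, 0, 0], [0, -0.5, 0], [0, -1, 0], [0, -1, 0], [0, -1, 0]], rotation=[[0, 0, 0], [0, 0, 0], [0, 0, 0], [0, 0, 0], [0, 0, 0]], grip=[-0.4, -0.4, -0.4, -0.4, -0.4])

```text
time_s: 16.35
position: [0.5171, 0.2264, 0.1364]
tcp_rot: [[-0.005, 0.002, 1.0], [-1.0, 0.001, -0.005], [-0.001, -1.0, 0.002]]
force: [-0.7, 0.3, -0.4]
opening: 0.699
```

Emit:
arm_command(translation=[[0.6, 0, 0], [1, 0, 0], [1, 0, 0]], rotation=[[0, 0, 0], [0, 0, 0], [0, 0, 0]], grip=[-0.7, -0.7, -0.7])

```text
time_s: 16.65
position: [0.5149, 0.1432, 0.1338]
tcp_rot: [[-0.009, -0.004, 1.0], [-1.0, -0.001, -0.009], [0.001, -1.0, -0.004]]
force: [-0.2, 0.1, 0.2]
opening: 0.831
```

Emit:
arm_command(translation=[[0.6, 0, 0], [1, 0, 0], [1, 0, 0]], rotation=[[0, 0, 0], [0, 0, 0], [0, 0, 0]], grip=[-0.7, -0.7, -0.7])

```text
time_s: 16.95
position: [0.5154, 0.0638, 0.1342]
tcp_rot: [[-0.009, -0.002, 1.0], [-1.0, -0.0, -0.009], [0.0, -1.0, -0.002]]
force: [0.0, 1.0, 0.1]
opening: 0.848
```

Emit:
arm_command(translation=[[0.6, 0, 0], [1, 0, 0], [1, 0, 0]], rotation=[[0, 0, 0], [0, 0, 0], [0, 0, 0]], grip=[-0.7, -0.7, -0.7])

```text
time_s: 17.25
position: [0.5158, -0.0157, 0.1346]
tcp_rot: [[-0.009, -0.0, 1.0], [-1.0, -0.0, -0.009], [0.0, -1.0, -0.0]]
force: [0.1, 0.3, 0.1]
opening: 0.853
```

Emit:
arm_command(translation=[[0.6, 0, 0.3], [1, 0, 0.35], [1, 0, 0.35]], rotation=[[0, 0, 0], [0, 0, 0], [0, 0, 0]], grip=[-0.7, -0.7, -0.7])

```text
time_s: 17.55
position: [0.5452, -0.0963, 0.1349]
tcp_rot: [[-0.008, 0.003, 1.0], [-1.0, -0.001, -0.008], [0.001, -1.0, 0.003]]
force: [-0.2, 0.4, -0.0]
opening: 0.851
```

Emit:
arm_command(translation=[[0.6, 0, 0.3], [1, 0, 0.35], [1, 0, 0.35]], rotation=[[0, 0, 0], [0, 0, 0], [0, 0, 0]], grip=[-0.7, -0.7, -0.7])

```text
time_s: 17.85
position: [0.5724, -0.1762, 0.1349]
tcp_rot: [[-0.008, 0.002, 1.0], [-1.0, -0.001, -0.008], [0.001, -1.0, 0.002]]
force: [0.3, 0.9, 0.3]
opening: 0.848
```

Emit:
arm_command(translation=[[0.5, 0, 0], [0.7, 0, 0], [0.7, 0, 0], [0.7, 0, 0], [0.7, 0, 0]], rotation=[[0, 0, 0], [0, 0, 0], [0, 0, 0], [0, 0, 0], [0, 0, 0]], grip=[-0.7, -0.7, -0.7, -0.7, -0.7])

```text
time_s: 18.35
position: [0.5697, -0.2277, 0.1351]
tcp_rot: [[-0.004, -0.002, 1.0], [-1.0, 0.002, -0.004], [-0.002, -1.0, -0.002]]
force: [0.2, -0.1, 0.5]
opening: 0.851
```

Run:
```python
from h import *
print(bot.read_state()['position'])
i=Cam('side').im;a=i[260:390,180:340]; b=i[60:190,180:340]
cv2.imwrite('pics/s5.png',cv2.resize(np.hstack([a,b]),None,fx=2.5,fy=2.5,interpolation=cv2.INTER_CUBIC))
```

```text
[ 0.56974879 -0.22771599  0.13507299]
```

View pics/s5.png

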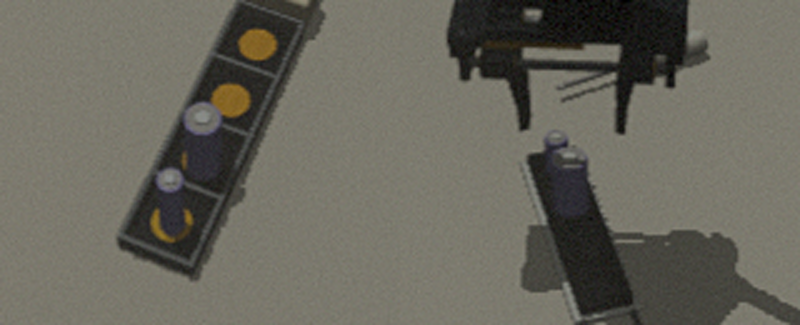

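The slim and thick cells stand upright in wells 1 and 2. Next is the stout cell at (570,180).

Emit:
arm_command(translation=[[0.035, 0.3, 0.07], [0.035, 0.6, 0.07], [0.035, 0.97, 0.07], [0.035, 0.97, 0.07], [0.035, 0.97, 0.07]], rotation=[[0, 0, 0], [0, 0, 0], [0, 0, 0], [0, 0, 0], [0, 0, 0]], grip=[-0.7, -0.7, -0.7, -0.7, -0.7])

```text
time_s: 18.9
position: [0.5756, -0.2318, 0.0577]
tcp_rot: [[-0.004, -0.001, 1.0], [-1.0, 0.001, -0.004], [-0.001, -1.0, -0.001]]
force: [0.2, 0.4, -0.9]
opening: 0.848
```

Emit:
arm_command(translation=[[0, 0, 0], [0, 0, 0], [0, 0, 0], [0, 0, 0], [0, 0, 0]], rotation=[[0, 0, 0], [0, 0, 0], [0, 0, 0], [0, 0, 0], [0, 0, 0]], grip=[-0.2, 0, 0.2, 0.6, 1])

```text
time_s: 19.4
position: [0.576, -0.233, 0.0582]
tcp_rot: [[-0.005, 0.001, 1.0], [-1.0, -0.0, -0.005], [0.0, -1.0, 0.001]]
force: [-0.1, -0.8, 0.5]
opening: 0.48
```

Emit:
arm_command(translation=[[0, 0, 0], [0, 0, 0], [0, 0, 0], [0, 0, 0]], rotation=[[0, 0, 0], [0, 0, 0], [0, 0, 0], [0, 0, 0]], grip=[1, 1, 1, 1])

```text
time_s: 19.8
position: [0.5757, -0.2329, 0.0579]
tcp_rot: [[-0.005, -0.0, 1.0], [-1.0, 0.0, -0.005], [-0.0, -1.0, -0.0]]
force: [-1.2, 0.4, 2.0]
opening: 0.373
```

Emit:
arm_command(translation=[[0, -0.5, 0], [0, -1, 0], [-0.6, -1, 0], [-1, -1, 0], [-1, -1, 0]], rotation=[[0, 0, 0], [0, 0, 0], [0, 0, 0], [0, 0, 0], [0, 0, 0]], grip=[1, 1, 1, 1, 1])

```text
time_s: 20.3
position: [0.5748, -0.1483, 0.1375]
tcp_rot: [[-0.001, -0.003, 1.0], [-1.0, 0.003, -0.001], [-0.003, -1.0, -0.003]]
force: [1.8, -0.3, -1.0]
opening: 0.371
```

Emit:
arm_command(translation=[[-0.5, 0, 0], [-1, 0, 0], [-1, 0, 0]], rotation=[[0, 0, 0], [0, 0, 0], [0, 0, 0]], grip=[1, 1, 1])

```text
time_s: 20.6
position: [0.5753, -0.0686, 0.137]
tcp_rot: [[-0.001, -0.003, 1.0], [-1.0, 0.002, -0.001], [-0.002, -1.0, -0.003]]
force: [-1.2, -0.9, -0.9]
opening: 0.373
```

Emit:
arm_command(translation=[[-0.5, 0, -0.2], [-1, 0, -0.3], [-1, 0, -0.3]], rotation=[[0, 0, 0], [0, 0, 0], [0, 0, 0]], grip=[1, 1, 1])

```text
time_s: 20.9
position: [0.5506, 0.0107, 0.137]
tcp_rot: [[-0.001, -0.004, 1.0], [-1.0, 0.002, -0.001], [-0.002, -1.0, -0.004]]
force: [0.1, -0.6, -1.4]
opening: 0.373
```

Emit:
arm_command(translation=[[-0.5, 0, -0.2], [-1, 0, -0.3], [-1, 0, -0.3]], rotation=[[0, 0, 0], [0, 0, 0], [0, 0, 0]], grip=[1, 1, 1])

```text
time_s: 21.2
position: [0.528, 0.09, 0.1373]
tcp_rot: [[-0.001, -0.002, 1.0], [-1.0, 0.001, -0.001], [-0.001, -1.0, -0.002]]
force: [-0.5, -1.1, -1.2]
opening: 0.368
```

Emit:
arm_command(translation=[[-0.5, 0, -0.2], [-1, 0, -0.35], [-1, 0, -0.35], [-1, 0, -0.35], [-1, 0, -0.35]], rotation=[[0, 0, 0], [0, 0, 0], [0, 0, 0], [0, 0, 0], [0, 0, 0]], grip=[1, 1, 1, 1, 1])

```text
time_s: 21.7
position: [0.5032, 0.1661, 0.1377]
tcp_rot: [[-0.006, 0.001, 1.0], [-1.0, -0.0, -0.006], [0.0, -1.0, 0.001]]
force: [0.6, 0.2, -2.2]
opening: 0.369
```

Emit:
arm_command(translation=[[-0.12, 0.2, -0.045], [-0.12, 0.5, -0.045], [-0.12, 0.75, -0.045], [-0.12, 0.75, -0.045], [-0.12, 0.75, -0.045]], rotation=[[0, 0, 0], [0, 0, 0], [0, 0, 0], [0, 0, 0], [0, 0, 0]], grip=[1, 1, 1, 1, 1])

```text
time_s: 22.2
position: [0.4991, 0.1759, 0.0777]
tcp_rot: [[-0.007, -0.0, 1.0], [-1.0, -0.0, -0.007], [0.0, -1.0, -0.0]]
force: [0.0, -0.0, -0.7]
opening: 0.374
```

Run:
```python
from h import *
print(bot.read_state()['position'])
k=Cam('side');cv2.imwrite('pics/s6.png',cv2.resize(k.im[240:370,190:350],None,fx=3.5,fy=3.5,interpolation=cv2.INTER_CUBIC))
```

```text
[0.49907057 0.17594208 0.07768037]
```

View pics/s6.png

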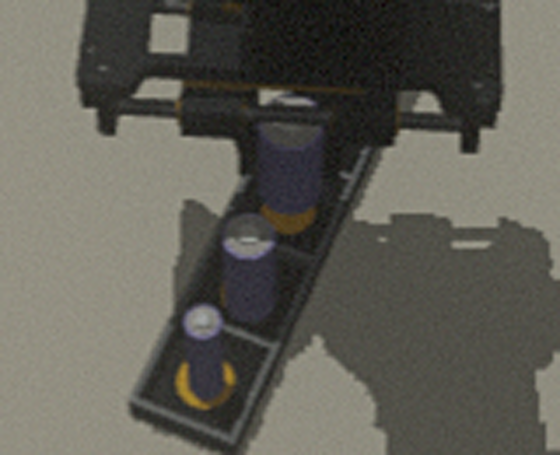

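The stout cell is upright over its disc at (290,215). I'll lower, release and return for the short cell.

Emit:
arm_command(translation=[[0, 0.15, 0], [0, 0.25, 0], [0, 0.29, 0], [0, 0.29, 0], [0, 0.29, 0]], rotation=[[0, 0, 0], [0, 0, 0], [0, 0, 0], [0, 0, 0], [0, 0, 0]], grip=[1, 1, 1, 1, 1])

```text
time_s: 22.75
position: [0.4983, 0.1773, 0.0545]
tcp_rot: [[-0.005, 0.0, 1.0], [-1.0, 0.0, -0.005], [-0.0, -1.0, 0.0]]
force: [-0.1, 0.3, -1.4]
opening: 0.369
```

Emit:
arm_command(translation=[[0, 0, 0], [0, 0, 0], [0, 0, 0], [0, 0, 0], [0, 0, 0]], rotation=[[0, 0, 0], [0, 0, 0], [0, 0, 0], [0, 0, 0], [0, 0, 0]], grip=[0.2, 0.1, -0.1, -0.3, -0.5])

```text
time_s: 23.25
position: [0.4984, 0.1772, 0.0547]
tcp_rot: [[-0.005, 0.0, 1.0], [-1.0, 0.0, -0.005], [-0.0, -1.0, 0.0]]
force: [-0.5, 0.1, -0.3]
opening: 0.64
```

Emit:
arm_command(translation=[[0, 0, 0], [0, -0.5, 0], [0, -1, 0], [0, -1, 0], [0, -1, 0]], rotation=[[0, 0, 0], [0, 0, 0], [0, 0, 0], [0, 0, 0], [0, 0, 0]], grip=[-0.5, -0.5, -0.5, -0.5, -0.5])

```text
time_s: 23.75
position: [0.4987, 0.1773, 0.1354]
tcp_rot: [[-0.005, 0.002, 1.0], [-1.0, 0.0, -0.005], [-0.0, -1.0, 0.002]]
force: [-0.9, -0.2, -0.2]
opening: 0.75
```

Emit:
arm_command(translation=[[0.6, 0, 0], [1, 0, 0], [1, 0, 0]], rotation=[[0, 0, 0], [0, 0, 0], [0, 0, 0]], grip=[-0.5, -0.5, -0.5])

```text
time_s: 24.05
position: [0.4969, 0.0943, 0.133]
tcp_rot: [[-0.009, -0.004, 1.0], [-1.0, -0.001, -0.009], [0.001, -1.0, -0.004]]
force: [-0.6, -0.2, -0.3]
opening: 0.751
```

Emit:
arm_command(translation=[[0.6, 0, 0], [1, 0, 0], [1, 0, 0]], rotation=[[0, 0, 0], [0, 0, 0], [0, 0, 0]], grip=[-0.5, -0.5, -0.5])

```text
time_s: 24.35
position: [0.4974, 0.0148, 0.1334]
tcp_rot: [[-0.009, -0.002, 1.0], [-1.0, -0.0, -0.009], [0.0, -1.0, -0.002]]
force: [0.5, -0.3, -0.4]
opening: 0.748
```

Emit:
arm_command(translation=[[0.6, 0, 0.2], [1, 0, 0.4], [1, 0, 0.4]], rotation=[[0, 0, 0], [0, 0, 0], [0, 0, 0]], grip=[-0.5, -0.5, -0.5])

```text
time_s: 24.65
position: [0.5323, -0.0659, 0.134]
tcp_rot: [[-0.009, 0.004, 1.0], [-1.0, -0.002, -0.009], [0.002, -1.0, 0.004]]
force: [1.1, 0.5, -0.1]
opening: 0.749
```

Emit:
arm_command(translation=[[0.6, 0, 0.3], [1, 0, 0.4], [1, 0, 0.4]], rotation=[[0, 0, 0], [0, 0, 0], [0, 0, 0]], grip=[-0.5, -0.5, -0.5])

```text
time_s: 24.95
position: [0.5629, -0.146, 0.1339]
tcp_rot: [[-0.008, 0.003, 1.0], [-1.0, -0.002, -0.008], [0.002, -1.0, 0.003]]
force: [0.0, 0.7, -0.2]
opening: 0.747
```

Emit:
arm_command(translation=[[0.6, 0, 0.3], [1, 0, 0.35], [1, 0, 0.35]], rotation=[[0, 0, 0], [0, 0, 0], [0, 0, 0]], grip=[-0.5, -0.5, -0.5])

```text
time_s: 25.25
position: [0.5896, -0.2258, 0.1338]
tcp_rot: [[-0.008, 0.001, 1.0], [-1.0, -0.001, -0.008], [0.001, -1.0, 0.001]]
force: [-0.3, 0.2, -0.4]
opening: 0.75
```

Emit:
arm_command(translation=[[0.5, 0, 0], [0.7, 0, 0], [0.7, 0, 0], [0.7, 0, 0], [0.7, 0, 0]], rotation=[[0, 0, 0], [0, 0, 0], [0, 0, 0], [0, 0, 0], [0, 0, 0]], grip=[-0.5, -0.5, -0.5, -0.5, -0.5])

```text
time_s: 25.75
position: [0.5876, -0.2769, 0.1342]
tcp_rot: [[-0.004, -0.001, 1.0], [-1.0, 0.002, -0.004], [-0.002, -1.0, -0.001]]
force: [0.5, 0.3, -0.1]
opening: 0.748
```

Run:
```python
from h import *
print(bot.read_state()['position'])
k=Cam('side');i=k.im.copy();a=i[240:370,180:340]; b=i[60:190,180:340]
print(k.px([.592,-.2825,.053])) 
cv2.imwrite('pics/s7.png',cv2.resize(np.hstack([a,b]),None,fx=2.5,fy=2.5,interpolation=cv2.INTER_CUBIC))
```

```text
[ 0.58758266 -0.27694214  0.13424309]
[241.03010011 113.45471959]
```

View pics/s7.png

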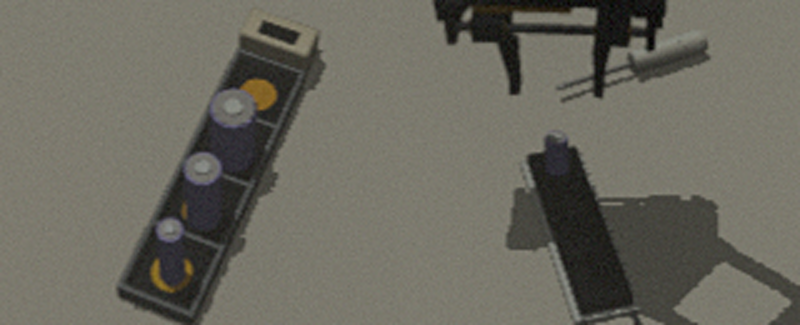

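Three cells stand upright in wells 1–3. The short cell's top is at (555,138), so I'll grasp it now.

Emit:
arm_command(translation=[[0.04, 0.3, 0.045], [0.04, 0.6, 0.045], [0.04, 0.9, 0.045], [0.04, 0.9, 0.045], [0.04, 0.9, 0.045]], rotation=[[0, 0, 0], [0, 0, 0], [0, 0, 0], [0, 0, 0], [0, 0, 0]], grip=[-0.5, -0.5, -0.5, -0.5, -0.5])

```text
time_s: 26.3
position: [0.5916, -0.2815, 0.0626]
tcp_rot: [[-0.004, -0.001, 1.0], [-1.0, 0.001, -0.004], [-0.001, -1.0, -0.001]]
force: [0.9, -0.5, 0.7]
opening: 0.748
```

Emit:
arm_command(translation=[[0, 0.19, 0], [0, 0.19, 0], [0, 0.19, 0]], rotation=[[0, 0, 0], [0, 0, 0], [0, 0, 0]], grip=[-0.5, -0.5, -0.5])

```text
time_s: 26.6
position: [0.5915, -0.2824, 0.0475]
tcp_rot: [[-0.005, -0.0, 1.0], [-1.0, 0.0, -0.005], [-0.0, -1.0, -0.0]]
force: [-1.0, 0.2, 0.4]
opening: 0.748
```

Emit:
arm_command(translation=[[0, 0, 0], [0, 0, 0], [0, 0, 0], [0, 0, 0], [0, 0, 0]], rotation=[[0, 0, 0], [0, 0, 0], [0, 0, 0], [0, 0, 0], [0, 0, 0]], grip=[0, 0.2, 0.4, 0.7, 1])

```text
time_s: 27.1
position: [0.5916, -0.2826, 0.0475]
tcp_rot: [[-0.005, 0.0, 1.0], [-1.0, -0.0, -0.005], [0.0, -1.0, 0.0]]
force: [-0.6, -0.9, -0.0]
opening: 0.382
```

Emit:
arm_command(translation=[[0, 0, 0], [0, 0, 0], [0, 0, 0], [0, 0, 0], [0, 0, 0]], rotation=[[0, 0, 0], [0, 0, 0], [0, 0, 0], [0, 0, 0], [0, 0, 0]], grip=[1, 1, 1, 1, 1])

```text
time_s: 27.6
position: [0.5915, -0.2825, 0.0474]
tcp_rot: [[-0.005, -0.0, 1.0], [-1.0, -0.0, -0.005], [0.0, -1.0, -0.0]]
force: [-0.5, -1.0, 0.9]
opening: 0.241
```

Emit:
arm_command(translation=[[0, -0.5, 0], [0, -1, 0], [-0.6, -1, 0], [-1, -1, 0], [-1, -1, 0]], rotation=[[0, 0, 0], [0, 0, 0], [0, 0, 0], [0, 0, 0], [0, 0, 0]], grip=[1, 1, 1, 1, 1])

```text
time_s: 28.1
position: [0.5907, -0.1977, 0.1274]
tcp_rot: [[-0.001, -0.003, 1.0], [-1.0, 0.003, -0.001], [-0.003, -1.0, -0.003]]
force: [-0.5, -0.3, -1.0]
opening: 0.244
```

Emit:
arm_command(translation=[[-0.5, 0, -0.2], [-1, 0, -0.3], [-1, 0, -0.3]], rotation=[[0, 0, 0], [0, 0, 0], [0, 0, 0]], grip=[1, 1, 1])

```text
time_s: 28.4
position: [0.5654, -0.1179, 0.1267]
tcp_rot: [[-0.001, -0.005, 1.0], [-1.0, 0.003, -0.001], [-0.003, -1.0, -0.005]]
force: [-0.3, 0.2, -0.6]
opening: 0.245
```

Emit:
arm_command(translation=[[-0.5, 0, -0.2], [-1, 0, -0.35], [-1, 0, -0.35]], rotation=[[0, 0, 0], [0, 0, 0], [0, 0, 0]], grip=[1, 1, 1])

```text
time_s: 28.7
position: [0.5379, -0.0387, 0.1268]
tcp_rot: [[-0.001, -0.005, 1.0], [-1.0, 0.002, -0.001], [-0.002, -1.0, -0.005]]
force: [-0.3, -0.1, -0.5]
opening: 0.242
```

Emit:
arm_command(translation=[[-0.5, 0, -0.2], [-1, 0, -0.35], [-1, 0, -0.35]], rotation=[[0, 0, 0], [0, 0, 0], [0, 0, 0]], grip=[1, 1, 1])

```text
time_s: 29.0
position: [0.5111, 0.0406, 0.127]
tcp_rot: [[-0.001, -0.003, 1.0], [-1.0, 0.001, -0.001], [-0.001, -1.0, -0.003]]
force: [-0.3, -0.3, 1.1]
opening: 0.241
```

Emit:
arm_command(translation=[[-0.5, 0, -0.2], [-1, 0, -0.35], [-1, 0, -0.35], [-1, 0, -0.35], [-1, 0, -0.35]], rotation=[[0, 0, 0], [0, 0, 0], [0, 0, 0], [0, 0, 0], [0, 0, 0]], grip=[1, 1, 1, 1, 1])

```text
time_s: 29.5
position: [0.4874, 0.1167, 0.1275]
tcp_rot: [[-0.006, 0.002, 1.0], [-1.0, -0.0, -0.006], [0.0, -1.0, 0.002]]
force: [0.1, 0.1, -0.4]
opening: 0.248
```

Emit:
arm_command(translation=[[-0.125, 0.2, -0.07], [-0.125, 0.5, -0.07], [-0.125, 0.75, -0.07], [-0.125, 0.75, -0.07], [-0.125, 0.75, -0.07]], rotation=[[0, 0, 0], [0, 0, 0], [0, 0, 0], [0, 0, 0], [0, 0, 0]], grip=[1, 1, 1, 1, 1])

```text
time_s: 30.0
position: [0.4809, 0.1269, 0.0673]
tcp_rot: [[-0.007, -0.0, 1.0], [-1.0, -0.0, -0.007], [0.0, -1.0, -0.0]]
force: [0.3, 0.5, -0.6]
opening: 0.241
```

Run:
```python
from h import *
print(bot.read_state()['position'])
k=Cam('side');cv2.imwrite('pics/s8.png',cv2.resize(k.im[210:360,190:370],None,fx=3.5,fy=3.5,interpolation=cv2.INTER_CUBIC))
```

```text
[0.48087713 0.12687929 0.06726398]
```

View pics/s8.png

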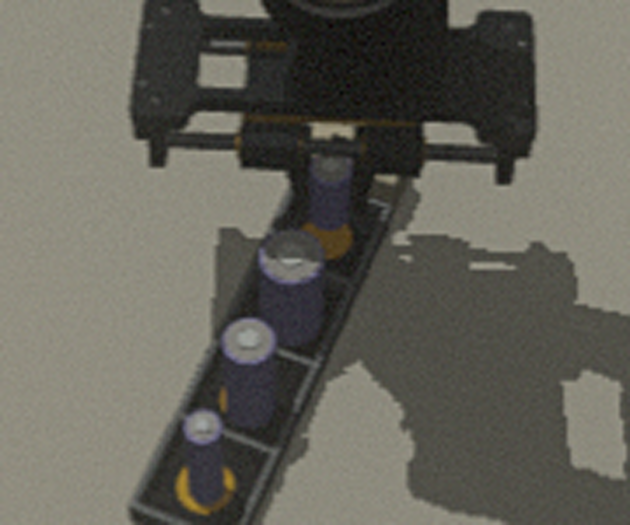

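The short cell is upright over the well beside the box, with its foot at (330,225) and the disc at (328,240). I'll lower, release and retreat.

Emit:
arm_command(translation=[[0, 0.15, 0], [0, 0.25, 0], [0, 0.285, 0], [0, 0.285, 0], [0, 0.285, 0]], rotation=[[0, 0, 0], [0, 0, 0], [0, 0, 0], [0, 0, 0], [0, 0, 0]], grip=[1, 1, 1, 1, 1])

```text
time_s: 30.55
position: [0.48, 0.1281, 0.0445]
tcp_rot: [[-0.005, -0.0, 1.0], [-1.0, -0.0, -0.005], [0.0, -1.0, -0.0]]
force: [-0.0, 0.1, -1.0]
opening: 0.246
```

Emit:
arm_command(translation=[[0, 0, 0], [0, 0, 0], [0, 0, 0], [0, 0, 0], [0, 0, 0]], rotation=[[0, 0, 0], [0, 0, 0], [0, 0, 0], [0, 0, 0], [0, 0, 0]], grip=[0.4, 0.3, 0.1, -0.1, -0.3])

```text
time_s: 31.05
position: [0.4801, 0.1281, 0.0447]
tcp_rot: [[-0.005, 0.0, 1.0], [-1.0, 0.0, -0.005], [-0.0, -1.0, 0.0]]
force: [0.3, 0.4, -0.1]
opening: 0.54
```

Emit:
arm_command(translation=[[0, 0, 0], [0, -0.5, 0], [0, -1, 0], [0, -1, 0], [0, -1, 0]], rotation=[[0, 0, 0], [0, 0, 0], [0, 0, 0], [0, 0, 0], [0, 0, 0]], grip=[-0.3, -0.3, -0.3, -0.3, -0.3])

```text
time_s: 31.55
position: [0.4805, 0.1281, 0.1254]
tcp_rot: [[-0.005, 0.002, 1.0], [-1.0, 0.0, -0.005], [-0.0, -1.0, 0.002]]
force: [-0.8, 0.2, -0.7]
opening: 0.65
```

Emit:
arm_command(translation=[[0.6, -0.3, 0], [1, -0.5, 0], [1, -0.5, 0]], rotation=[[0, 0, 0], [0, 0, 0], [0, 0, 0]], grip=[-0.3, -0.3, -0.3])

```text
time_s: 31.85
position: [0.4807, 0.045, 0.165]
tcp_rot: [[-0.009, 0.002, 1.0], [-1.0, -0.001, -0.009], [0.001, -1.0, 0.002]]
force: [0.6, -0.5, 0.9]
opening: 0.65
```

Emit:
arm_command(translation=[[0.6, -0.3, 0], [1, -0.5, 0], [1, -0.5, 0]], rotation=[[0, 0, 0], [0, 0, 0], [0, 0, 0]], grip=[-0.3, -0.3, -0.3])

```text
time_s: 32.15
position: [0.4808, -0.035, 0.2051]
tcp_rot: [[-0.009, 0.003, 1.0], [-1.0, -0.002, -0.009], [0.002, -1.0, 0.003]]
force: [0.1, 0.5, -0.9]
opening: 0.648
```

Emit:
arm_command(translation=[[0.6, 0, 0], [1, 0, 0], [1, 0, 0], [1, 0, 0], [1, 0, 0]], rotation=[[0, 0, 0], [0, 0, 0], [0, 0, 0], [0, 0, 0], [0, 0, 0]], grip=[-0.3, -0.3, -0.3, -0.3, -0.3])

```text
time_s: 32.65
position: [0.4779, -0.11, 0.2034]
tcp_rot: [[-0.004, -0.003, 1.0], [-1.0, 0.002, -0.004], [-0.002, -1.0, -0.003]]
force: [0.2, -0.2, 0.1]
opening: 0.649
```

Run:
```python
from h import *
print(bot.read_state()['position'])
a=Cam('side').im[210:360,190:350];b=Cam('top').im[180:330,80:240]
cv2.imwrite('pics/s9.png',cv2.resize(np.hstack([a,b]),None,fx=2.5,fy=2.5,interpolation=cv2.INTER_CUBIC))
```

```text
[ 0.47786882 -0.11003089  0.20338822]
```

View pics/s9.png

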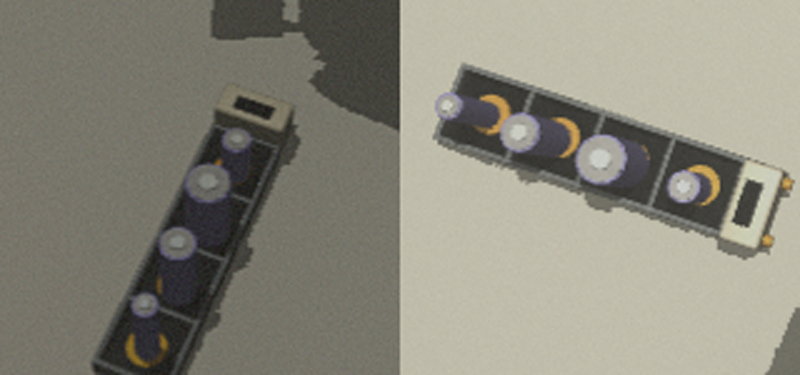

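Both views show all four cells upright in their own wells. From the plain end to the box they are slim, thick, stout, short, and the arm is clear. I'm handing in.

```bash
python3 -c "
from rig import bot
print(bot.hand_in(), bot.read_state()['time_s'])"
```

```text
the job is handed in; nothing more can be done
the job is handed in; nothing more can be done
```

All four cells are in the rack in reverse order, and I have handed the job in. From the well farthest from the terminal box they stand slim, thick, stout, then short beside the box.

- **Final position:** The last side and top pictures show every cell upright, button up, in its own well. I judged this by eye and did not measure the final cell positions.
- **Limits:** The job took about 33 s of the 115 s allowed. The force readings at the end of each move never passed about 4 N, and the arm was well clear of the rack at hand-in.
- **Disagreements:** The two cameras differed by about 1–2 mm on the measured positions, which did not affect the grasps or placements. No check failed.

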